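Key a bending saddle tight in the smith's bolster

ROBOT

A 6-joint arm with a two-finger parallel gripper is mounted at the origin on the work surface. World frame = base frame: x ahead of the robot, y to its left, z up, the work surface at z = 0. Lengths are in m, angles in rad, forces in N, time in s.
With the tool pointing down it reaches from about 0.375 to 0.9 m from the base axis. Payload 3.1 kg.
Tool frame: the origin (TCP) lies midway between the tips of the shut fingers; the grasp point (between the pads) lies 19 mm behind it; z points along the fingers, y is the line along which they close (so a half turn about z gives the same grasp; the last joint's range is limited). The gripper opens to 87 mm and grips with 3 to 60 N. Pads are 19 mm wide; open, the fingers measure 117 mm over their backs; the gripper's body (75 mm by 190 mm) begins 51 mm behind the grasp point.
Start: joints at [-1.371, 0.527, 1.433, -0, 1.181, -0.178], TCP at [0.231, -0.581, 0.223] pointing down, gripper open.
Joint ranges: [-3.08, 3.08], [-0.75, 2.2], [0.22, 2.44], [-1.43, 4.57], [0, 2.65], [-2.85, 2.85]. Speed limits (rad/s): [2.79, 2.79, 3.14, 3.14, 3.14, 3.14].

INTERFACE

Orientations are given as a unit quaternion [x, y, z, w].
In Python, from rig import get_obs, cams, job gives the robot as it stands.
- The arm moves only by the tool servo_tool, never from a script. Its argument "moves" is text: rows parted by semicolons, each of 5 numbers parted by spaces: the shift along the tool's x, y, z in m, then the turn about the tool's z in degrees, then the finger opening in m, from 0 to 0.087. In form: dx dy dz spin claw; .... A call has 1 to 10 rows; each row is the pose to reach, as a shift and turn from the pose commanded when the call began, along the tool's axes at that moment; what a row does not reach only later rows make up. A row lasts 1/12 s, in which the tool goes at most 41.7 mm and 7.16 degrees, less where a joint would pass 70% of its speed; a pose out of reach is approached as far as the arm can. A call with a gripper value outside its range is refused whole. The fingers move at their own pace and stop on an object; "grip_force" is the grip in N (left out, the last holds). Time passes only in rows, so rows that repeat a pose let the fingers close. It gives the time, the measured TCP pose, the force, the opening and the grip force at its end, in the units of the state.
- get_obs(): the state, without advancing time (a new reading comes with each control period).
- cams.camera(name): name is "scene" or "top" or "wrist"; returns the picture (400x640x3 uint8, blue, green, red); there is no depth.
- cams.camera_model(name): a dict with "fx", "fy", "cx", "cy" (pixels), "dist" ([k1, k2, p1, p2, k3] as OpenCV has them; the pictures are not rectified), "R" (3x3) and "t" (3): a world point X has camera coordinates R X + t. Camera axes: x right, y down, z forward; pixel columns grow to the right and rows downward; lengths in m; the calibration is good to about 2 mm. A picture is of the moment at which its call begins: read the wrist's pose just before it. camera_model takes no time and is no camera call; for the wrist camera it gives the pose at the moment of the call.
- job.hand_in(): hands the job in; it is judged then, once.
The state is a dict: "time": time; "q": joint angles; "joint_velocities": joint speeds; "joint_torque": joint torques, N m; "position": TCP position; "tool_rot": TCP orientation; "ft_force": force on the tool from outside, world axes, zero at the start; "moment": the same for the moment, N m; "grip_width": finger opening in m; "grip_force": force on a finger pad.
Only numpy, scipy, OpenCV 4.12 (cv2) and the standard library are available. Lean on these libraries where they do the work, as an engineer would, in place of code of your own. Each camera call takes 0.05 s, during which the arm holds its last target. There are 200 camera calls.

TASK

Plug the red bending saddle, shank down, into the socket of the green bolster until its head rests on the bolster, and let go of it. Then pick up the hammer and drive the yellow taper key sideways into the bolster with several separate taps on its thick end, drawing the hammer clear of it between taps, until it goes no further and the saddle is clamped tight; do not push the key with the gripper or the arm. Finally lay the hammer flat on the bench, and leave the grease tin, the wrench and the cone stake where they are.

Things in the scene. Friction and masses are not known exactly. Their poses are not given: they have to be found in the camera images.
- saddle_head (a point): Loose bending saddle (0.6 kg) standing on its shank, 82 mm tall. Red head 40 (its x) by 60 (y) by 42 mm tall, U-channel on top along x; bare steel block shank below, 30 (x) by 40 (y) by 40 mm long, its last 8 mm tapering to 24 by 34. Point: mid-head, 61 mm above the foot, 21 mm above the shoulder (head's underside). z up. Half turn about z is alike. Grip it across the head.
- socket (a point): Middle of the socket mouth in the bolster's top face, 70 mm above the bench. z up; x points from the yellow key to the fixed rear cheek, y the way the key is driven. Socket: y from -23 to +23 mm, rear cheek at x = +17, bright steel jaw opposite, 50 mm deep. The seated saddle hangs by its shoulder, its x along this x (either way round), its head point 21 mm above this; clamped, it ends 2 mm to +x.
- bolster: Green cast bolster, fixed to the bench; origin on the bench 70 mm below the socket point, same axes. Its foot reaches from x = -88 to +62 mm and 43 mm to either side in y, 20 mm high; its upper part (70 mm high) from x = -77 to +47 mm. Nothing else stands on it but the key, jaw and (later) saddle.
- jaw (a joint): The bright steel jaw in the bolster, moved by the key alone: m towards +x, 1/8 of the key's value. Its face is at x = -18.5 mm in the socket at 0; after about 5.5 mm it meets the 30 mm shank and clamps it against the rear cheek.
- key_head (a point): Middle of the flat struck face (33 by 26 mm) of the yellow taper key, a steel wedge 148 mm long, 26 mm tall, lying level in the bolster 45 mm above the bench. Axes as the socket's: it is driven to +y, the face looks to -y. At key value 0 it is 123 mm to -y and 34 mm to -x of the socket point, 80 mm out from the bolster's side; 36 mm out when tight.
- key (a joint): How far the key has been driven to +y, in m. It starts between 0 and 0.010. With the saddle in, it stops at about 0.044, where the jaw clamps the shank: a further tap then moves it by less than 1 mm. It slides with about 8 N of friction, stays where it is left, and moves a few mm on after a tap.
- hammer_grip (a point): Double-faced hammer (0.45 kg) lying flat on the bench. Point: middle of the wooden handle (22 mm wide, 26 mm tall), 18 mm above the bench, 45 mm behind the middle of the head: a good place to grip. x points along the handle to the head, z up, y is the line of the two faces. The handle ends 165 mm behind this point.
- hammer_head (a point): Middle of the hammer's steel head, 45 mm to +x of the grip point; axes as there. Head 36 by 36 mm thick and 90 mm long in y: its two like round faces (36 mm across) are 45 mm to +y and -y of this point.
- grease_tin: White and blue grease tin, 60 mm across, 70 mm tall, standing; origin under its foot. Leave alone.
- wrench: Steel wrench 180 mm long lying flat behind the bolster; origin at the middle of its underside, x along it. Leave alone.
- cone_stake: Dark steel cone stake, 56 mm across and 90 mm tall, standing; origin under its foot. Leave alone.
Mind the look-alikes: they are no part of the job. There is more than one size of the bolster; the job needs the largest.

How it is judged:
By the outcome, as a careful person would: the job done as asked, in the order asked, and still so for the second after the job is handed in, with the robot touching nothing.
It also fails if it takes over 61 s, if anything falls off the work surface, if the arm or the gripper's body presses on something with over 40 N, if the wrist force passes 120 N, or if a joint passes its speed limit or range.

## Working session

There is one attempt and no reset: what is moved stays moved. The work goes in short steps, Python scripts to look and compute and a tool call to move; the robot and the scene stay as the last step left them, time stands still between calls to the robot, and variables do not carry over. Pictures are saved under pics/ and viewed, at most 10 in all, crops included, and the job is handed in when it is done.

Besides the shell and the picture viewer there is one more tool, called after "Request:" in YAML: its name, and indented under it one key for each argument. servo_tool: Moves the arm, as the interface text tells. Its arguments: {"type":"object","properties":{"moves":{"type":"string"},"grip_force":{"type":"number"}},"required":["moves"]}

```bash
mkdir -p pics; cat > h.py <<'E'
import numpy as np, cv2, json
from rig import get_obs, cams, job
def model(n):
    m=cams.camera_model(n); K=np.array([[m['fx'],0,m['cx']],[0,m['fy'],m['cy']],[0,0,1.]])
    return K,np.array(m['dist'],float),np.array(m['R'],float),np.array(m['t'],float)
def ray(M,uv):
    K,d,R,t=M; p=cv2.undistortPoints(np.array([[uv]],float),K,d)[0,0]
    return -R.T@t, R.T@np.array([p[0],p[1],1.])
def at_z(M,uv,z):
    c,r=ray(M,uv); return c+r*(z-c[2])/r[2]
def proj(M,X):
    K,d,R,t=M; return cv2.projectPoints(np.atleast_2d(np.array(X,float)),cv2.Rodrigues(R)[0],t,K,d)[0][:,0]
def tri(obs):
    A=np.zeros((3,3));b=np.zeros(3)
    for M,uv in obs:
        c,r=ray(M,uv); r=r/np.linalg.norm(r); P=np.eye(3)-np.outer(r,r); A+=P;b+=P@c
    return np.linalg.solve(A,b)
E
python3 - <<'E'
from h import *
for n in ['scene','top']:
    cv2.imwrite(f'pics/{n}0.png',cams.camera(n)); M=model(n); print(n,M[0][0,0],(-M[2].T@M[3]).round(3))
o=get_obs();print(o['time'],o['position'],o['tool_rot'],o['ft_force'])
E
```

```text
scene 425.2172899674009 [1.284 0.334 0.719]
top 438.2070460353655 [0.479 0.021 1.006]
0.1 [ 0.23101937 -0.58004455  0.22166754] [ 9.82120990e-01  1.88248306e-01 -6.27228772e-08 -9.67994382e-04] [0.01304453 0.50828438 0.68160415]
```

View pics/scene0.png

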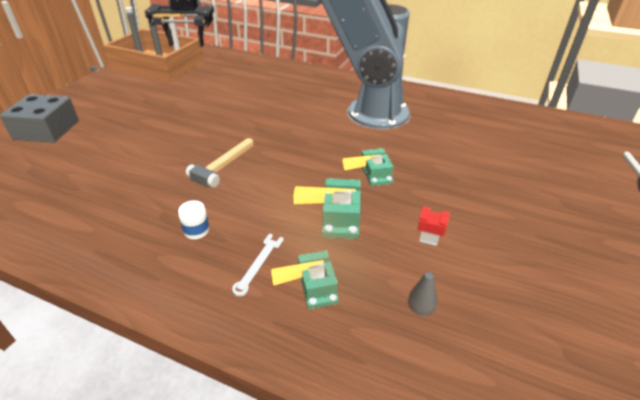

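View pics/top0.png

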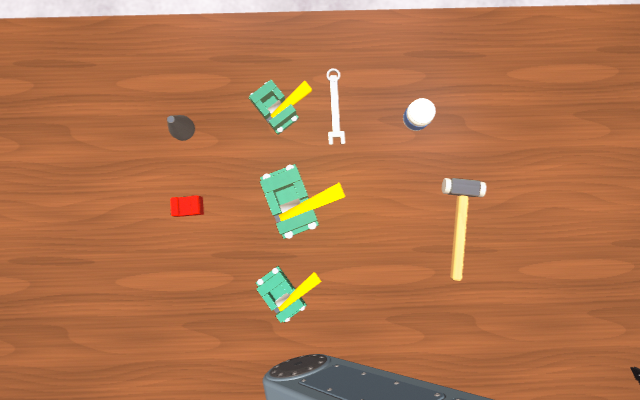

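The job's bolster is the middle, largest one (top view about (288,200)), with its key pointing right to (343,190). The saddle is at (186,206), the hammer head at (464,187) and its handle end at (457,278). Next I'll enlarge both views to pick out corners.

```bash
python3 - <<'E'
import cv2,numpy as np
t=cv2.imread('pics/top0.png');s=cv2.imread('pics/scene0.png')
f=lambda im,x,y,w,h,k:cv2.resize(im[y:y+h,x:x+w],None,fx=k,fy=k,interpolation=cv2.INTER_CUBIC)
a=f(t,250,155,100,90,5)      # 500x450
b=f(s,285,170,85,75,5.0)
c=np.zeros((450,800,3),np.uint8)
c[:450,:500]=a
c[:200,500:800]=f(t,160,185,60,40,5)
cv2.imwrite('pics/cropA.png',c)
c=np.zeros((550,800,3),np.uint8)
c[:375,:425]=b; c[:250,430:630]=f(s,410,200,40,50,5); c[250:,430:790]=f(s,180,130,90,75,4)
cv2.imwrite('pics/cropB.png',c)
E
```

```text
(no output)
```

View pics/cropA.png

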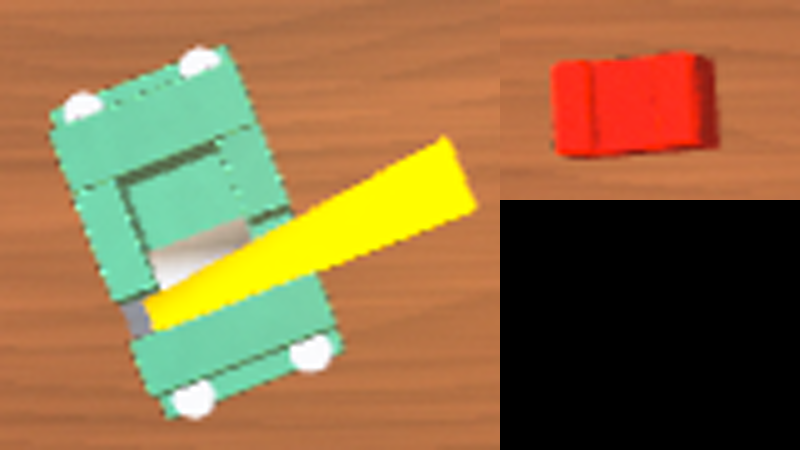

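View pics/cropB.png

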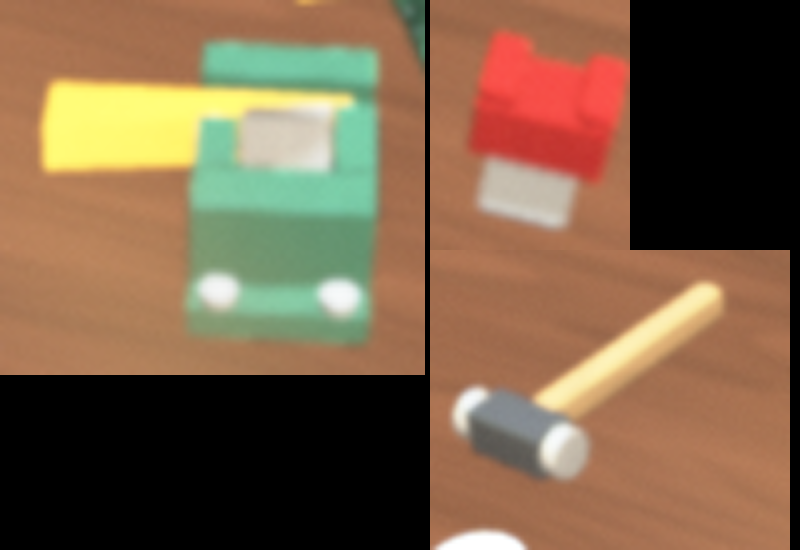

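Crop A gives the bolster foot corners, the key's thick end (443,136)-(477,208) and the saddle's top face. Crop B gives the same features from the scene view, plus the hammer. I'll fit poses with z free, using both views.

```bash
cat > fit.py <<'E'
from h import *
from scipy.optimize import least_squares
def fit(obs,x0):
    """obs: (M, [local xyz], [px]); pose x,y,z,yaw"""
    def T(p,X):
        c,s=np.cos(p[3]),np.sin(p[3]); return np.array(X)@np.array([[c,-s,0],[s,c,0],[0,0,1]]).T+p[:3]
    f=lambda p:np.concatenate([(proj(M,T(p,X))-np.array(U)).ravel() for M,X,U in obs])
    r=least_squares(f,x0,loss='soft_l1'); return r.x,f(r.x).reshape(-1,2)
E
python3 - <<'E'
from fit import *
T=model('top');S=model('scene')
cr=lambda L,ox,oy,cx=0,cy=0,k=5:[((u-cx+.5)/k-.5+ox,(v-cy+.5)/k-.5+oy) for u,v in L]
def show(n,p,r): print(n,p[:3].round(4),'yaw deg',np.degrees(p[3]).round(2));print(r.round(1).tolist())
p,r=fit([(T,[[.062,-.043,.02],[.062,.043,.02],[-.088,-.043,.02],[-.088,.043,.02]],cr([(228,47),(50,112),(342,350),(167,418)],250,155)),
 (S,[[.047,-.043,.07],[.047,.043,.07],[-.077,-.043,.07],[-.077,.043,.07],[.062,-.043,0],[.062,.043,0]],cr([(192,170+38),(378,214),(205,42),(378,50),(187,332),(370,343)],285,170))],[.48,.1,0,.35])
show('bolster',p,r)
c,s=np.cos(p[3]),np.sin(p[3]);X=np.array([c,s]);Y=np.array([-s,c]);print('socket',p[:2])
m=cr([(443,136),(477,208)],250,155);mid=np.mean(m,0)
k=at_z(T,mid,.058)[:2]-p[:2]; print('keyface local',k@X,k@Y, 'key val',k@Y+.123)
print('key z tri corner(+x,top)',tri([(T,m[0]),(S,cr([(52,82)],285,170)[0])]))
p,r=fit([(T,[[.02,.03,.021],[-.02,.03,.021],[.02,-.03,.021],[-.02,-.03,.021]],cr([(553,62),(557,155),(692,53),(700,150)],160,185,500,0)),
 (S,[[.02,-.03,-.021],[.02,.03,-.021],[.012,-.017,-.061],[.012,.017,-.061]],cr([(470,152),(602,182),(478,208),(568,228)],410,200,430,0))],[.47,.29,.061,0])
show('saddle',p,r)
im=cv2.imread('pics/top0.png');hsv=cv2.cvtColor(im,cv2.COLOR_BGR2HSV)
# handle line
sub=im[200:276,435:480].astype(int)
bw=((hsv[200:276,435:480,1]<150)&(hsv[200:276,435:480,2]>190))
ys,xs=np.nonzero(bw);print('handle px',[(y+200,xs[ys==y].mean()+435,(ys==y).sum()) for y in range(0,76,15)])
p,r=fit([(T,[[0,.045,0.01],[0,-.045,.01],[-.21,0,.0]],[(442,186.5),(487,188.5),(457,279.5)]),
 (S,[[0,.045,0],[0,-.045,0],[-.21,0,0]],cr([(567,452),(474,412),(708,297)],180,130,430,250,4))],[.5,-.3,.018,0])
show('hammerhead',p,r)
E
```

```text
bolster [5.597e-01 7.920e-02 3.000e-04] yaw deg 19.6
[[-0.3, -0.7], [-0.2, -0.1], [0.8, 0.5], [-0.0, 0.8], [-0.4, -0.6], [0.2, 0.2], [0.2, -0.4], [0.0, -0.3], [-0.1, 1.0], [-0.1, 0.8]]
socket [0.55972612 0.07924176]
keyface local -0.033200860036076224 -0.1169899852685777 key val 0.006010014731422292
key z tri corner(+x,top) [ 0.58058864 -0.03361787  0.08587608]
saddle [0.5389 0.2917 0.0613] yaw deg 2.87
[[-0.6, 0.3], [-0.3, 0.6], [0.1, -0.0], [-0.4, -0.5], [-0.8, -0.2], [-0.5, 0.6], [1.2, 0.0], [-2.1, -0.2]]
handle px [(200, np.float64(463.0), np.int64(11)), (215, np.float64(462.0), np.int64(11)), (230, np.float64(460.0), np.int64(11)), (245, np.float64(459.5), np.int64(10)), (260, np.float64(458.5), np.int64(10)), (275, np.float64(456.5), np.int64(10))]
hammerhead [ 0.568  -0.3231  0.0183] yaw deg -7.08
[[3.6, -1.6], [-1.6, 0.3], [0.3, 0.8], [0.7, 0.8], [-1.1, 0.4], [0.9, -1.4]]
```

```bash
cat >> h.py <<'E'
from scipy.spatial.transform import Rotation as Ro
def go(*targets):
    """print tool-frame shift mm & spin deg for world TCP targets (x,y,z,yaw of tool x deg)"""
    o=get_obs(); R=Ro.from_quat(o['tool_rot']).as_matrix(); p=np.array(o['position'])
    y0=np.degrees(np.arctan2(R[1,0],R[0,0])); print('t',round(o['time'],2),'tcp',p.round(4),'yaw',y0.round(2),'zdir',R[:,2].round(4),'F',np.round(o['ft_force'],1),'w',round(o['grip_width'],4),'q6',round(o['q'][5],2))
    for x,y,z,a in targets: print('  shift mm',(1e3*R.T@(np.array([x,y,z])-p)).round(1),'spin',round((y0-a+180)%360-180,2))
E
python3 - <<'E'
from h import *
M=model('wrist');o=get_obs();R=Ro.from_quat(o['tool_rot']).as_matrix()
print('cam in tool',R.T@(-M[2].T@M[3]-o['position']),'axis in tool',R.T@M[2][2],'right in tool',R.T@M[2][0],M[0][0,0])
go((.53,.06,.27,19.6),(.5389,.2917,.15,2.87))
T=model('top');S=model('scene');u=lambda a,b,ox,oy:((a+.5)/5-.5+ox,(b+.5)/5-.5+oy)
print(tri([(T,u(477,208,250,155)),(S,u(52,82,285,170))]),tri([(T,u(443,136,250,155)),(S,u(43,112,285,170))]))
E
```

```text
cam in tool [ 0.08110968  0.00055416 -0.16290107] axis in tool [-2.96906871e-01  1.55430815e-04  9.54906428e-01] right in tool [1.03056814e-03 9.99999457e-01 1.57661556e-04] 324.9302001767466
t 0.1 tcp [ 0.231  -0.58    0.2217] yaw 21.7 zdir [-4.0e-04  1.9e-03 -1.0e+00] F [0.  0.5 0.7] w 0.0871 q6 -0.18
  shift mm [ 514.5 -484.2  -47.2] spin 2.1
  shift mm [ 608.4 -696.    73.2] spin 18.83
[ 0.55165865 -0.04885225  0.05984316] [ 0.58314822 -0.03607128  0.0683042 ]
```

Request:
servo_tool:
  moves: "0.514 -0.484 -0.047 2.1 0.087;0.514 -0.484 -0.047 2.1 0.087;0.514 -0.484 -0.047 2.1 0.087;0.514 -0.484 -0.047 2.1 0.087;0.514 -0.484 -0.047 2.1 0.087;0.514 -0.484 -0.047 2.1 0.087;0.514 -0.484 -0.047 2.1 0.087;0.514 -0.484 -0.047 2.1 0.087;0.514 -0.484 -0.047 2.1 0.087;0.514 -0.484 -0.047 2.1 0.087"

```text
time: 0.93
position: [0.4071, -0.2018, 0.2502]
tool_rot: [0.985, 0.17, -0.0, -0.0]
ft_force: [-0.2, -0.6, -0.2]
grip_width: 0.0868
grip_force: 0.0
```

```bash
python3 - <<'E'
from h import *
go((.53,.06,.27,19.6))
E
```

```text
t 0.93 tcp [ 0.4071 -0.2018  0.2502] yaw 19.57 zdir [-3.e-04  4.e-04 -1.e+00] F [-0.2 -0.6 -0.2] w 0.0868 q6 0.52
  shift mm [ 203.5 -205.6  -19.7] spin -0.03
```

Request:
servo_tool:
  moves: "0.203 -0.206 -0.02 0 0.087;0.203 -0.206 -0.02 0 0.087;0.203 -0.206 -0.02 0 0.087;0.203 -0.206 -0.02 0 0.087;0.203 -0.206 -0.02 0 0.087;0.203 -0.206 -0.02 0 0.087;0.203 -0.206 -0.02 0 0.087;0.203 -0.206 -0.02 0 0.087;0.203 -0.206 -0.02 0 0.087;0.203 -0.206 -0.02 0 0.087"

```text
time: 1.77
position: [0.5283, 0.0582, 0.2696]
tool_rot: [0.985, 0.171, -0.001, 0.0]
ft_force: [0.9, -0.1, -0.4]
grip_width: 0.0874
grip_force: 0.0
```

```bash
python3 - <<'E'
from h import *
M=model('wrist');im=cams.camera('wrist')
np.savez('w1.npz',K=M[0],d=M[1],R=M[2],t=M[3])
cv2.imwrite('pics/w1.png',im)
go((.5389,.2917,.16,2.87))
a=np.radians(19.6);B=np.array([.5597,.0792,.07]);X=np.array([np.cos(a),np.sin(a),0]);Y=np.array([-X[1],X[0],0])
L=lambda x,y,z:B+X*x/1e3+Y*y/1e3+np.array([0,0,z/1e3])
for n,q in [('cheek+-23',[L(17,-23,0),L(17,23,0)]),('jaw -17.7',[L(-17.7,-23,0),L(-17.7,23,0)]),('upper',[L(47,-43,0),L(47,43,0),L(-77,-43,0),L(-77,43,0)]),('key',[L(-50.5,-117,-12),L(-17.5,-117,-12)])]: print(n,proj(M,q).round(1).tolist())
E
```

```text
t 1.82 tcp [0.5282 0.0575 0.2697] yaw 19.57 zdir [-1.7e-03 -4.0e-04 -1.0e+00] F [0.2 0.8 0.5] w 0.087 q6 1.13
  shift mm [  88.7 -217.1  109.6] spin 16.7
cheek+-23 [[333.2, 131.2], [291.1, 131.1]]
jaw -17.7 [[332.8, 162.6], [291.8, 162.5]]
upper [[352.2, 102.8], [271.8, 102.7], [349.1, 212.7], [276.1, 212.5]]
key [[410.8, 188.5], [413.1, 161.0]]
```

View pics/w1.png

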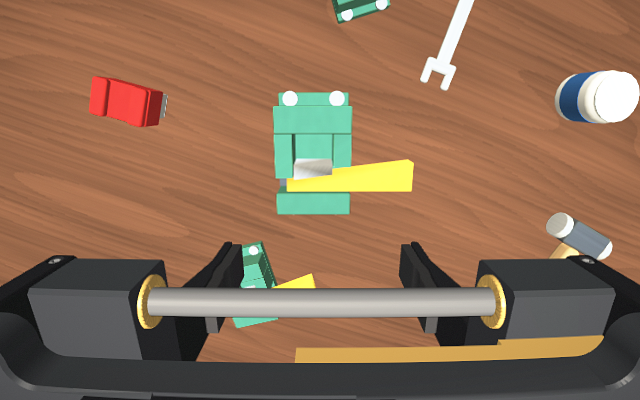

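Wrist view: bolster upper part spans about (273..351, 106..214), socket cheek edge at row 134, key end (413,162)-(412,192), saddle at (125,102). The fitted pose is within 2–3 px, and I'll check the edges numerically.

```bash
python3 - <<'E'
from fit import *
z=np.load('w1.npz');M=(z['K'],z['d'],z['R'],z['t'])
im=cv2.imread('pics/w1.png');g=cv2.GaussianBlur(im.astype(float),(0,0),.8)
def peaks(prof,o,th=12):
    d=np.abs(np.diff(prof,axis=0)).sum(1)
    return [(round(float((np.arange(i-1,i+2)*d[i-1:i+2]).sum()/d[i-1:i+2].sum())+.5+o,1),int(d[i])) for i in range(1,len(d)-1) if d[i]>th and d[i]>=d[i-1] and d[i]>d[i+1]]
print('cols 312 v',peaks(g[85:220,305:318].mean(1),85))
print('cols 282 v',peaks(g[85:220,278:288].mean(1),85))
print('rows 120 h',peaks(g[112:128,262:362].mean(0),262))
print('rows 148 h',peaks(g[142:152,262:362].mean(0),262))
print('rows 205 h',peaks(g[200:210,262:362].mean(0),262))
# predicted (incl foot) for pose
a=np.radians(19.6);B=np.array([.5597,.0792,0]);X=np.array([np.cos(a),np.sin(a),0]);Y=np.array([-X[1],X[0],0])
for n,x,y,zz in [('foot62',62,0,20),('up47',47,0,70),('up47bot',47,0,20),('cheek',17,0,70),('up-77',-77,0,70),('foot-88',-88,0,20),('y-43 x30',30,-43,70),('y43 x30',30,43,70),('y-23',0,-23,70),('y23',0,23,70),('y-43 x-70',-70,-43,70),('y43 x-70',-70,43,70)]:
    print(n,proj(M,B+X*x/1e3+Y*y/1e3+np.array([0,0,zz/1e3])).round(1))
hsv=cv2.cvtColor(im,cv2.COLOR_BGR2HSV);m=((hsv[...,1]>190)&((hsv[...,0]<5)|(hsv[...,0]>175))&(hsv[...,2]>120)).astype(np.uint8)
m[:, 220:]=0
c=max(cv2.findContours(m,0,2)[0],key=cv2.contourArea);print('red',cv2.approxPolyDP(c,2,True)[:,0].tolist())
a=np.radians(2.87);S=np.array([.5389,.2917,.061]);R=Ro.from_euler('z',a).as_matrix()
print('pred top',proj(M,[S+R@np.array(v) for v in [[.02,.03,.021],[-.02,.03,.021],[-.02,-.03,.021],[.02,-.03,.021],[-.02,-.03,-.021],[.02,-.03,-.021]]]).round(0).tolist())
E
```

```text
cols 312 v [(91.8, 95), (104.5, 21), (132.4, 36), (134.4, 44), (157.8, 58), (160.6, 32), (166.5, 16), (172.5, 21), (177.3, 67), (191.3, 117), (193.3, 63), (213.7, 96)]
cols 282 v [(91.6, 78), (104.4, 44), (132.3, 51), (134.6, 61), (177.7, 66), (185.5, 29), (193.3, 63), (213.7, 95)]
rows 120 h [(272.7, 96), (351.5, 96)]
rows 148 h [(273.6, 101), (291.4, 138), (294.8, 122), (331.2, 69), (333.7, 69), (351.2, 102)]
rows 205 h [(276.3, 97), (349.4, 95)]
foot62 [[313.  90.]]
up47 [[312.  102.6]]
up47bot [[313.1 102.9]]
cheek [[312.1 131.1]]
up-77 [[312.6 212.6]]
foot-88 [[313.6 208.5]]
y-43 x30 [[351.8 119. ]]
y43 x30 [[272.4 118.9]]
y-23 [[333.  146.8]]
y23 [[291.5 146.7]]
y-43 x-70 [[349.3 207. ]]
y43 x-70 [[275.9 206.9]]
red [[95, 77], [105, 80], [100, 115], [90, 112], [107, 115], [105, 111], [112, 80], [144, 91], [140, 123], [138, 126], [135, 125], [157, 124], [161, 100], [159, 91], [117, 79]]
pred top [[91.0, 73.0], [87.0, 111.0], [140.0, 127.0], [146.0, 89.0], [159.0, 124.0], [164.0, 90.0]]
```

Request:
servo_tool:
  moves: "0.088 -0.217 0.11 16.7 0.087;0.088 -0.217 0.11 16.7 0.087;0.088 -0.217 0.11 16.7 0.087;0.088 -0.217 0.11 16.7 0.087;0.088 -0.217 0.11 16.7 0.087;0.088 -0.217 0.11 16.7 0.087;0.088 -0.217 0.11 16.7 0.087;0.088 -0.217 0.11 16.7 0.087;0.088 -0.217 0.11 16.7 0.087"

```text
time: 2.57
position: [0.539, 0.2908, 0.1597]
tool_rot: [1.0, 0.025, -0.001, 0.001]
ft_force: [-0.1, 0.6, 1.1]
grip_width: 0.0868
grip_force: 0.0
```

```bash
python3 - <<'E'
from h import *
M=model('wrist');im=cams.camera('wrist');cv2.imwrite('pics/w2.png',im)
go((.538,.2915,.046,2.87))
S=np.array([.538,.2915,.061]);R=Ro.from_euler('z',np.radians(2.87)).as_matrix()
print('pred top',proj(M,[S+R@np.array(v) for v in [[.02,.03,.021],[-.02,.03,.021],[-.02,-.03,.021],[.02,-.03,.021]]]).round(1).tolist())
E
```

```text
t 2.62 tcp [0.5395 0.2903 0.1605] yaw 2.82 zdir [-3.e-04 -1.e-03 -1.e+00] F [ 0.9 -0.9 -0.1] w 0.0865 q6 1.83
  shift mm [ -1.4  -1.4 114.5] spin -0.05
pred top [[279.6, 190.0], [281.5, 238.3], [356.3, 238.4], [358.1, 190.0]]
```

View pics/w2.png

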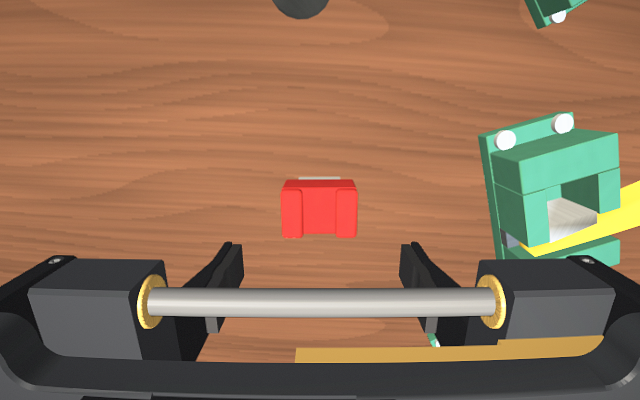

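The saddle's top face is at (282..357, 190..238), within about 1 px of the prediction and square to the gripper. I'll descend and grip.

Request:
servo_tool:
  moves: "-0.001 -0.001 0.035 0 0.087;-0.001 -0.001 0.07 0 0.087;-0.001 -0.001 0.1 0 0.087;-0.001 -0.001 0.114 0 0.087;-0.001 -0.001 0.114 0 0.087;-0.001 -0.001 0.114 0 0.05;-0.001 -0.001 0.114 0 0.05;-0.001 -0.001 0.114 0 0.05;-0.001 -0.001 0.114 0 0.05;-0.001 -0.001 0.114 0 0.05"
  grip_force: 40

```text
time: 3.45
position: [0.539, 0.2933, 0.0477]
tool_rot: [1.0, 0.025, 0.001, -0.0]
ft_force: [0.2, 0.0, -0.4]
grip_width: 0.0615
grip_force: 0.0
```

```bash
python3 - <<'E'
from h import *
a=np.radians(19.6);X=np.array([np.cos(a),np.sin(a)])
b=np.array([.5597,.0792])-X*.0008; print(b)
b=b-X*.0004
go((.538,.2915,.15,2.87),(b[0],b[1],.15,19.6))
E
```

```text
[0.55894635 0.07893164]
t 3.45 tcp [0.539  0.2933 0.0477] yaw 2.9 zdir [ 2.4e-03  8.0e-04 -1.0e+00] F [ 0.2  0.  -0.4] w 0.0615 q6 1.84
  shift mm [  -0.8    1.7 -102.3] spin 0.03
  shift mm [   8.9  215.2 -102.4] spin -16.7
```

Request:
servo_tool:
  moves: "0 0 0 0 0.045;0 0 0 0 0.045;0 0 0 0 0.045;0 0 -0.03 0 0.045;0 0 -0.07 0 0.045;0 0 -0.1 0 0.045;0 0 -0.1 0 0.045"
  grip_force: 40

```text
time: 4.03
position: [0.5418, 0.2949, 0.152]
tool_rot: [1.0, 0.026, 0.006, -0.002]
ft_force: [2.5, 0.7, -4.3]
grip_width: 0.0597
grip_force: 40.0
```

```bash
python3 - <<'E'
from h import *
go((.5586,.0788,.15,19.6))
E
```

```text
t 4.03 tcp [0.5418 0.2949 0.152 ] yaw 2.93 zdir [ 0.0112  0.0041 -0.9999] F [ 2.5  0.7 -4.3] w 0.0597 q6 1.84
  shift mm [  5.7 216.6   1.3] spin -16.67
```

Request:
servo_tool:
  moves: "0.008 0.215 -0.01 -16.7 0.045;0.008 0.215 -0.01 -16.7 0.045;0.008 0.215 -0.01 -16.7 0.045;0.008 0.215 -0.01 -16.7 0.045;0.008 0.215 -0.01 -16.7 0.045;0.008 0.215 -0.01 -16.7 0.045;0.008 0.215 -0.01 -16.7 0.045;0.008 0.215 -0.01 -16.7 0.045;0.008 0.215 -0.01 -16.7 0.045;0.008 0.215 -0.01 -16.7 0.045"

```text
time: 4.87
position: [0.556, 0.0803, 0.1554]
tool_rot: [0.985, 0.171, -0.001, -0.0]
ft_force: [-0.1, 0.1, -4.9]
grip_width: 0.0594
grip_force: 40.0
```

```bash
python3 - <<'E'
from h import *
M=model('wrist');im=cams.camera('wrist');np.savez('w3.npz',K=M[0],d=M[1],R=M[2],t=M[3])
s=cams.camera('scene');
c=np.zeros((600,800,3),np.uint8);c[:400,:640]=im;c[300:600,500:800]=cv2.resize(s[150:250,290:390],None,fx=3,fy=3)
cv2.imwrite('pics/w3.png',c);cv2.imwrite('pics/s3.png',s);cv2.imwrite('pics/w3f.png',im)
go((.5586,.0788,.15,19.6))
a=np.radians(19.6);B=np.array([.5589,.0789,0]);X=np.array([np.cos(a),np.sin(a),0]);Y=np.array([-X[1],X[0],0])
L=lambda x,y,z:B+X*x/1e3+Y*y/1e3+np.array([0,0,z/1e3])
print(proj(M,[L(62,-43,20),L(62,43,20),L(47,-43,70),L(47,43,70),L(17,-23,70),L(17,23,70)]).round(1).tolist())
o=get_obs();R=Ro.from_quat(o['tool_rot']).as_matrix()
for z in (-.015,):  # head centre in tool
    P=o['position']+R@np.array([0,0,z]); print('head pred',proj(M,[P+R@np.array([a*.02,b*.03,c*.021]) for a,b,c in [(1,-1,-1),(1,1,-1),(1,-1,1),(1,1,1),(-1,-1,-1),(-1,1,-1)]]).round(1).tolist())
E
```

```text
t 4.97 tcp [0.5565 0.0803 0.1558] yaw 19.73 zdir [-1.e-03  3.e-04 -1.e+00] F [ 0.1 -0.2 -5.2] w 0.0596 q6 1.17
  shift mm [1.5 2.2 5.8] spin 0.13
[[371.3, 125.0], [275.3, 124.7], [380.0, 149.1], [267.1, 148.7], [352.6, 187.2], [294.1, 187.0]]
head pred [[249.9, 253.5], [389.8, 253.7], [265.8, 220.3], [374.6, 220.3], [256.0, 330.8], [383.8, 330.9]]
```

View pics/w3.png

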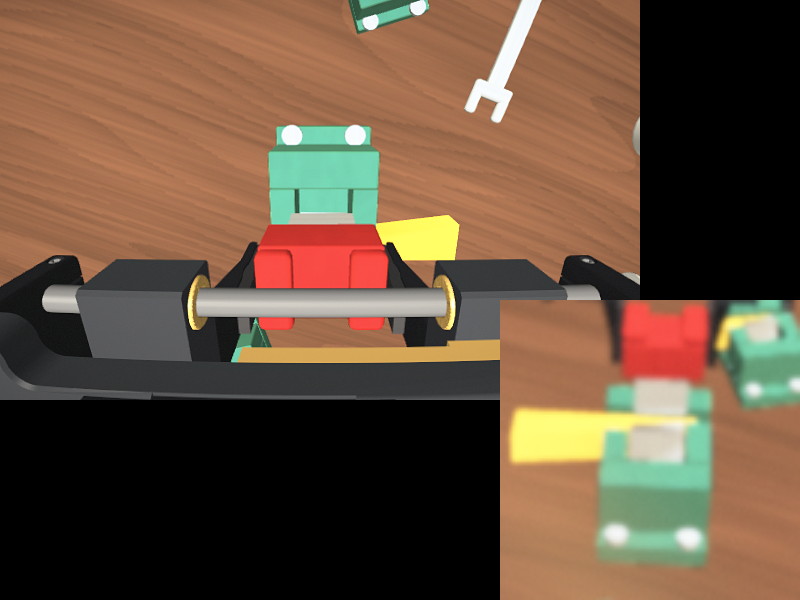

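The wrist view shows the saddle held square. Its head is at columns 256–388, with the shank foot edge near row 213 at columns 289–355. The bolster's top edge is at columns 269–380 and the socket cheek near row 188. I'll get the relative offset numerically.

```bash
python3 - <<'E'
from h import *
z=np.load('w3.npz');M=(z['K'],z['d'],z['R'],z['t'])
g=cv2.GaussianBlur(cv2.imread('pics/w3f.png').astype(float),(0,0),.8)
def peaks(prof,o,th=14):
    d=np.abs(np.diff(prof,axis=0)).sum(1)
    return [(round(float((np.arange(i-1,i+2)*d[i-1:i+2]).sum()/d[i-1:i+2].sum())+.5+o,1),int(d[i])) for i in range(1,len(d)-1) if d[i]>th and d[i]>=d[i-1] and d[i]>d[i+1]]
print('v 310-335',peaks(g[115:260,310:335].mean(1),115))
print('h up row165-180',peaks(g[165:180,260:390].mean(0),260))
print('h sock 195-207',peaks(g[196:206,260:390].mean(0),260))
print('h shank 215-221',peaks(g[215:222,280:370].mean(0),280))
print('h foot 127-130',peaks(g[143:147,260:390].mean(0),260))
o=get_obs();R=Ro.from_quat(o['tool_rot']).as_matrix();P=o['position']+R@np.array([0,0,-.0135])
pr=lambda *L:proj(M,[P+R@(np.array(v)/1e3) for v in L]).round(1).tolist()
print('shank foot',pr((12,-17,61),(12,17,61)),'at taper',pr((15,-20,53),(15,20,53)),'shoulder',pr((15,-20,21),(15,20,21),(20,0,21)),'top front',pr((20,-30,-21),(20,30,-21)))
print('per mm x/y at foot',pr((13,-16,61)))
E
```

```text
v 310-335 [(125.6, 89), (143.7, 73), (151.3, 64), (186.8, 22), (189.2, 23), (211.6, 55), (223.8, 110), (245.5, 30)]
h up row165-180 [(268.5, 98), (378.3, 88)]
h sock 195-207 [(269.5, 101), (294.3, 127), (298.7, 124), (347.4, 112), (352.4, 96), (377.3, 97)]
h shank 215-221 [(289.5, 37), (353.5, 35)]
h foot 127-130 [(275.7, 63), (285.5, 52), (297.6, 41), (348.5, 45), (360.6, 47), (370.4, 58)]
shank foot [[295.4, 210.6], [345.4, 210.6]] at taper [[289.7, 210.1], [350.9, 210.1]] shoulder [[284.5, 227.8], [355.9, 227.8], [320.2, 219.4]] top front [[250.6, 252.0], [389.1, 252.1]]
per mm x/y at foot [[296.8, 209.2]]
```

Request:
servo_tool:
  moves: "0.0016 0.0017 0.015 0.1 0.045;0.0016 0.0017 0.03 0.1 0.045;0.0016 0.0017 0.03 0.1 0.045;0.0016 0.0017 0.036 0.1 0.045;0.0016 0.0017 0.041 0.1 0.045;0.0016 0.0017 0.045 0.1 0.045;0.0016 0.0017 0.045 0.1 0.045"

```text
time: 5.55
position: [0.5587, 0.0779, 0.1107]
tool_rot: [0.986, 0.17, -0.0, -0.0]
ft_force: [0.1, 0.1, -5.5]
grip_width: 0.06
grip_force: 40.0
```

Request:
servo_tool:
  moves: "0 0 0.006 0 0.045;0 0 0.012 0 0.045;0 0 0.018 0 0.045;0 0 0.024 0 0.045;0 0 0.028 0 0.045;0 0 0.028 0 0.045"

```text
time: 6.05
position: [0.5582, 0.0777, 0.082]
tool_rot: [0.986, 0.169, -0.001, -0.0]
ft_force: [-1.1, -0.4, -5.8]
grip_width: 0.0597
grip_force: 40.0
```

Request:
servo_tool:
  moves: "0 0 0.001 0 0.045;0 0 0.002 0 0.045;0 0 0.003 0 0.045;0 0 0.004 0 0.045"

```text
time: 6.38
position: [0.5593, 0.0777, 0.0794]
tool_rot: [0.986, 0.169, 0.0, 0.0]
ft_force: [0.2, -0.4, -5.3]
grip_width: 0.0598
grip_force: 40.0
```

Request:
servo_tool:
  moves: "0 0 0.001 0 0.045;0 0 0.002 0 0.045;0 0 0.003 0 0.045;0 0 0.003 0 0.045"

```text
time: 6.72
position: [0.5592, 0.0777, 0.0777]
tool_rot: [0.986, 0.169, 0.0, 0.0]
ft_force: [-2.5, 0.1, 4.2]
grip_width: 0.0598
grip_force: 39.9
```

Request:
servo_tool:
  moves: "0 0 0 0 0.087;0 0 0 0 0.087;0 0 0 0 0.087;0 0 0 0 0.087;0 0 -0.03 0 0.087;0 0 -0.07 0 0.087;0 0 -0.11 0 0.087;0 0 -0.15 0 0.087;0 0 -0.15 0 0.087"

```text
time: 7.47
position: [0.5646, 0.0777, 0.2346]
tool_rot: [0.985, 0.17, 0.009, 0.002]
ft_force: [1.2, 0.4, 0.5]
grip_width: 0.0866
grip_force: 0.0
```

```bash
python3 - <<'E'
from h import *
from fit import fit
im=cams.camera('wrist');M=model('wrist');s=cams.camera('scene');t=cams.camera('top')
c=np.zeros((600,800,3),np.uint8);c[:400,:640]=im;c[300:600,500:800]=cv2.resize(s[150:250,290:390],None,fx=3,fy=3)
c[400:600,:500]=cv2.resize(t[170:270,430:680],None,fx=2.,fy=2.)[:200,:500] if False else 0
c[400:600,0:200]=cv2.resize(s[130:205,180:255],(200,200),interpolation=2)
c[402:598,210:490]=cv2.resize(t[172:200,435:475],(280,196),interpolation=2)
cv2.imwrite('pics/w4.png',c)
# hammer from top: handle edges by colour and head extents
g=cv2.GaussianBlur(t.astype(float),(0,0),.7)
def peaks(prof,o,th=20):
    d=np.abs(np.diff(prof,axis=0)).sum(1)
    return [(round(float((np.arange(i-1,i+2)*d[i-1:i+2]).sum()/d[i-1:i+2].sum())+.5+o,1),int(d[i])) for i in range(1,len(d)-1) if d[i]>th and d[i]>=d[i-1] and d[i]>d[i+1]]
for r in (205,235,265): print(r,peaks(g[r-3:r+4,435:485].mean(0),435))
print('head h',peaks(g[184:191,430:500].mean(0),430),'v',peaks(g[168:205,472:478].mean(1),168),peaks(g[168:205,450:455].mean(1),168),'end',peaks(g[265:290,455:460].mean(1),265))
go((.52,-.318,.2,-5))
E
```

```text
205 [(458.3, 66), (467.5, 118)]
235 [(453.7, 57), (455.5, 75), (464.7, 120)]
265 [(453.3, 71), (462.6, 122)]
head h [(441.5, 58), (445.3, 94), (450.5, 130), (480.4, 154), (485.6, 157)] v [(179.7, 67), (194.8, 52), (196.3, 56)] [(177.8, 53), (188.5, 22), (192.4, 66), (194.4, 58)] end [(280.3, 113)]
t 7.62 tcp [0.5589 0.0778 0.2265] yaw 19.51 zdir [ 7.e-04 -1.e-04 -1.e+00] F [-0.6 -0.3 -0.9] w 0.0872 q6 1.17
  shift mm [-168.9  360.1   26.5] spin 24.51
```

View pics/w4.png

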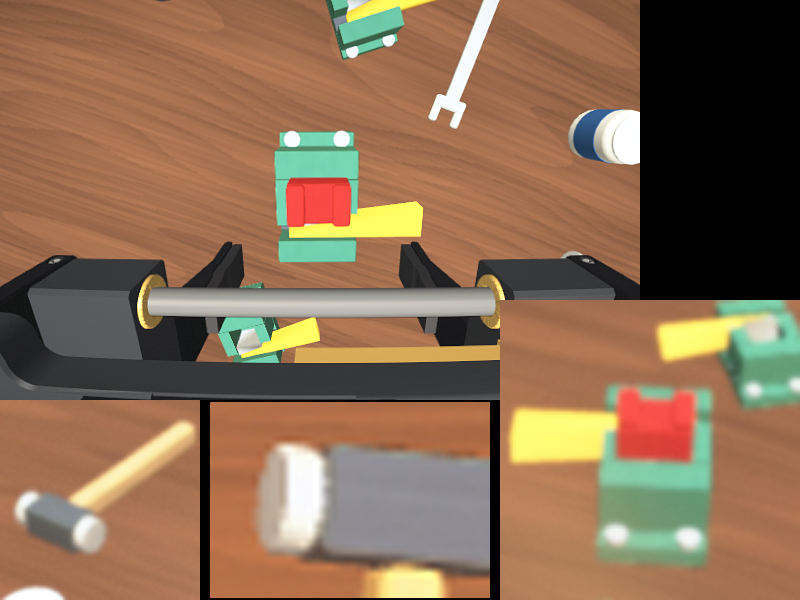

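The saddle sits seated with its head on the bolster. Next I'll move over the hammer.

Request:
servo_tool:
  moves: "-0.169 0.36 0.026 24.5 0.087;-0.169 0.36 0.026 24.5 0.087;-0.169 0.36 0.026 24.5 0.087;-0.169 0.36 0.026 24.5 0.087;-0.169 0.36 0.026 24.5 0.087;-0.169 0.36 0.026 24.5 0.087;-0.169 0.36 0.026 24.5 0.087;-0.169 0.36 0.026 24.5 0.087;-0.169 0.36 0.026 24.5 0.087;-0.169 0.36 0.026 24.5 0.087"

```text
time: 8.45
position: [0.5181, -0.3219, 0.1973]
tool_rot: [0.999, -0.045, -0.002, -0.0]
ft_force: [0.9, 0.2, 0.2]
grip_width: 0.0871
grip_force: 0.0
```

Request:
servo_tool:
  moves: "0 0 0 0 0.087;0 0 0 0 0.087"

```text
time: 8.62
position: [0.5183, -0.3185, 0.1974]
tool_rot: [0.999, -0.045, -0.002, -0.002]
ft_force: [0.2, 1.3, -0.4]
grip_width: 0.0868
grip_force: 0.0
```

```bash
python3 - <<'E'
from h import *
M=model('wrist');im=cams.camera('wrist');cv2.imwrite('pics/w5.png',im);np.savez('w5.npz',K=M[0],d=M[1],R=M[2],t=M[3])
go((.52,-.318,.2,-5))
g=cv2.GaussianBlur(im.astype(float),(0,0),.8)
def peaks(prof,o,th=20):
    d=np.abs(np.diff(prof,axis=0)).sum(1)
    return [(round(float((np.arange(i-1,i+2)*d[i-1:i+2]).sum()/d[i-1:i+2].sum())+.5+o,1),int(d[i])) for i in range(1,len(d)-1) if d[i]>th and d[i]>=d[i-1] and d[i]>d[i+1]]
H=np.array([.568,-.3225,.018]);R=Ro.from_euler('z',-5.3,degrees=True).as_matrix()
print('pred head faces,grip,handle',proj(M,[H+R@np.array(v) for v in [[0,.045,0],[0,-.045,0],[.018,0,.018],[-.018,0,.018],[-.045,0,0.013],[-.07,0,.013]]]).round(1).tolist())
hc=proj(M,[H])[0].astype(int)
print('head row',peaks(g[hc[1]-4:hc[1]+5,hc[0]-90:hc[0]+90].mean(0),hc[0]-90))
for dx in(-25,25):print('head col',hc[0]+dx,peaks(g[hc[1]-50:hc[1]+50,hc[0]+dx-4:hc[0]+dx+4].mean(1),hc[1]-50))
for dy in (30,45,58): print('handle row',hc[1]+dy,peaks(g[hc[1]+dy-2:hc[1]+dy+3,hc[0]-40:hc[0]+40].mean(0),hc[0]-40))
E
```

```text
t 8.67 tcp [ 0.5186 -0.317   0.1978] yaw -5.07 zdir [-0.0036  0.0041 -1.    ] F [-0.3  0.5 -1.1] w 0.0866 q6 0.93
  shift mm [ 1.5  0.9 -2.2] spin -0.07
pred head faces,grip,handle [[277.0, 136.2], [363.7, 136.5], [320.3, 119.3], [320.2, 156.3], [320.2, 181.5], [320.1, 204.5]]
head row [(np.float64(273.6), 160), (np.float64(285.6), 156), (np.float64(352.8), 173), (np.float64(365.3), 144)]
head col 295 [(np.float64(119.5), 42), (np.float64(122.4), 67), (np.float64(157.5), 46)]
head col 345 [(np.float64(121.4), 46), (np.float64(124.3), 61), (np.float64(159.4), 44)]
handle row 166 [(np.float64(307.8), 111), (np.float64(328.5), 104)]
handle row 181 [(np.float64(307.6), 106), (np.float64(327.7), 93)]
handle row 194 [(np.float64(307.5), 114), (np.float64(327.4), 99)]
```

View pics/w5.png

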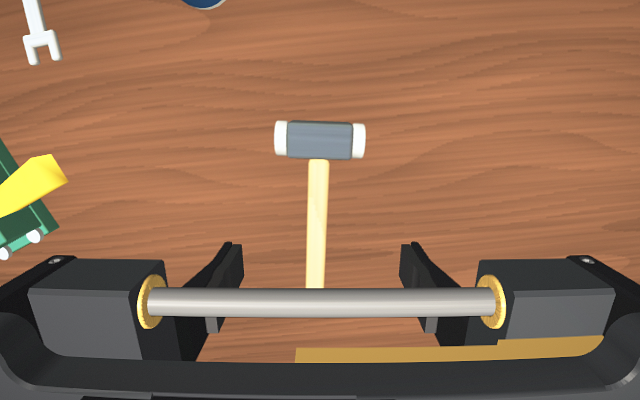

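The hammer head is centred near (319.5,140) and its handle runs down to (315,285), turned about 1.8° from the tool. I'll grip about 40 mm behind the head.

```bash
python3 - <<'E'
from h import *
go((.5264,-.3165,.006,-6.9))
E
```

```text
t 8.67 tcp [ 0.5186 -0.317   0.1978] yaw -5.07 zdir [-0.0036  0.0041 -1.    ] F [-0.3  0.5 -1.1] w 0.0866 q6 0.93
  shift mm [  8.5  -0.5 191.8] spin 1.83
```

Request:
servo_tool:
  moves: "0.008 -0.001 0.04 1.8 0.087;0.008 -0.001 0.08 1.8 0.087;0.008 -0.001 0.115 1.8 0.087;0.008 -0.001 0.145 1.8 0.087;0.008 -0.001 0.165 1.8 0.087;0.008 -0.001 0.18 1.8 0.087;0.008 -0.001 0.186 1.8 0.087;0.008 -0.001 0.186 1.8 0.087"

```text
time: 9.33
position: [0.527, -0.3148, 0.0123]
tool_rot: [0.998, -0.058, -0.002, -0.002]
ft_force: [0.3, -0.0, 0.8]
grip_width: 0.0872
grip_force: 0.0
```

Request:
servo_tool:
  moves: "0 0 0.006 0 0.05;0 0 0.006 0 0.01;0 0 0.006 0 0.01;0 0 0.006 0 0.01;0 0 0.006 0 0.01;0 0 0.006 0 0.01;0 0 0.006 0 0.01;0 0 0.006 0 0.01;0 0 0.006 0 0.01;0 0 0.006 0 0.01"
  grip_force: 60

```text
time: 10.17
position: [0.528, -0.3178, 0.0082]
tool_rot: [0.998, -0.059, 0.0, -0.0]
ft_force: [-0.0, 0.1, 1.2]
grip_width: 0.0281
grip_force: 0.0
```

Request:
servo_tool:
  moves: "0 0 0 0 0.01;0 0 0 0 0.01;0 0 0 0 0.01;0 0 0 0 0.01;0 0 -0.02 0 0.01;0 0 -0.05 0 0.01;0 0 -0.08 0 0.01;0 0 -0.08 0 0.01;0 0 -0.08 0 0.01"

```text
time: 10.92
position: [0.5288, -0.3187, 0.0892]
tool_rot: [0.998, -0.059, 0.001, 0.001]
ft_force: [-0.6, -0.3, -4.8]
grip_width: 0.0217
grip_force: 60.0
```

```bash
python3 - <<'E'
from h import *
M=model('wrist');im=cams.camera('wrist');cv2.imwrite('pics/w6.png',im);np.savez('w6.npz',K=M[0],d=M[1],R=M[2],t=M[3])
s=cams.camera('scene');cv2.imwrite('pics/s6.png',s)
go()
g=cv2.GaussianBlur(im.astype(float),(0,0),.8)
def peaks(prof,o,th=20):
    d=np.abs(np.diff(prof,axis=0)).sum(1)
    return [(round(float((np.arange(i-1,i+2)*d[i-1:i+2]).sum()/d[i-1:i+2].sum())+.5+o,1),int(d[i])) for i in range(1,len(d)-1) if d[i]>th and d[i]>=d[i-1] and d[i]>d[i+1]]
o=get_obs();R=Ro.from_quat(o['tool_rot']).as_matrix();P=np.array(o['position'])
pr=lambda *L:proj(M,[P+R@(np.array(v)/1e3) for v in L]).round(1).tolist()
print('pred faces c, top front/back edges',pr((40,-45,-12),(40,45,-12),(58,0,-30),(22,0,-30),(58,0,6)))
r=int(pr((40,0,-12))[0][1]);print(r)
print('row',peaks(g[r-3:r+4,220:420].mean(0),220))
for c in (300,340):print('col',c,peaks(g[max(r-60,0):r+60,c-4:c+4].mean(1),max(r-60,0)))
E
```

```text
t 11.02 tcp [ 0.5267 -0.3168  0.0865] yaw -6.79 zdir [-0.0029  0.0022 -1.    ] F [ 0.  -0.2 -5.2] w 0.0215 q6 0.97
pred faces c, top front/back edges [[225.0, 197.8], [407.1, 197.8], [315.6, 168.1], [315.9, 246.4], [316.3, 155.9]]
197
row [(243.6, 169), (246.5, 29), (392.3, 20), (395.6, 139)]
col 300 [(157.2, 48), (170.5, 37), (244.6, 36)]
col 340 [(156.6, 51), (169.6, 36), (244.7, 71)]
```

```bash
python3 - <<'E'
from h import *
im=cv2.imread('pics/w6.png');print(im[197,200:270:3].tolist());print(im[197,370:440:3].tolist())
E
```

```text
[[87, 124, 184], [88, 124, 185], [89, 126, 185], [89, 125, 185], [90, 125, 185], [89, 124, 184], [177, 190, 217], [254, 254, 252], [254, 254, 252], [254, 254, 252], [254, 253, 251], [254, 254, 252], [254, 254, 252], [255, 254, 253], [255, 255, 254], [126, 137, 140], [151, 155, 143], [159, 154, 141], [160, 150, 140], [160, 151, 138], [161, 151, 139], [162, 151, 140], [161, 151, 138], [162, 151, 140]]
[[154, 144, 133], [154, 145, 133], [155, 145, 132], [156, 145, 133], [155, 145, 132], [155, 146, 134], [155, 145, 133], [134, 133, 127], [100, 105, 104], [230, 237, 238], [254, 254, 252], [254, 254, 252], [254, 254, 252], [254, 254, 252], [254, 253, 251], [254, 254, 252], [254, 254, 252], [255, 255, 253], [85, 121, 184], [87, 123, 183], [88, 123, 181], [87, 123, 180], [83, 116, 171], [78, 110, 162]]
```

```bash
cat >> h.py <<'E'
a_=np.radians(19.6);BX=np.array([np.cos(a_),np.sin(a_)]);BY=np.array([-BX[1],BX[0]]);BO=np.array([.5587,.0789])
def tcp_for_head(x,y,z,off=.040): # hammer head centre local mm -> world tcp
    p=BO+BX*(x/1e3-off)+BY*y/1e3; return (p[0],p[1],z,19.6)
E
python3 - <<'E'
from h import *
go(tcp_for_head(-34,-187,.087),tcp_for_head(-34,-187,.033))
E
```

```text
t 11.02 tcp [ 0.5267 -0.3168  0.0865] yaw -6.79 zdir [-0.0029  0.0022 -1.    ] F [ 0.  -0.2 -5.2] w 0.0215 q6 0.97
  shift mm [ 1.800e+00 -1.963e+02 -1.000e-01] spin -26.39
  shift mm [   2.  -196.2   53.9] spin -26.39
```

Request:
servo_tool:
  moves: "0.002 -0.04 0 -7 0.01;0.002 -0.08 0 -14 0.01;0.002 -0.12 0 -20 0.01;0.002 -0.16 0 -26.4 0.01;0.002 -0.186 0 -26.4 0.01;0.002 -0.186 0 -26.4 0.01;0.002 -0.186 0.025 -26.4 0.01;0.002 -0.186 0.05 -26.4 0.01;0.002 -0.186 0.054 -26.4 0.01;0.002 -0.186 0.054 -26.4 0.01"

```text
time: 11.85
position: [0.5492, -0.1324, 0.0311]
tool_rot: [0.985, 0.17, -0.003, -0.002]
ft_force: [0.0, -0.4, -4.7]
grip_width: 0.0212
grip_force: 60.0
```

```bash
python3 - <<'E'
from h import *
M=model('wrist');im=cams.camera('wrist');cv2.imwrite('pics/w7.png',im);s=cams.camera('scene');t=cams.camera('top')
c=np.zeros((600,800,3),np.uint8);c[:400,:640]=im
c[300:600,400:800]=cv2.resize(s[140:240,220:353],(400,300),interpolation=2)
c[400:600,0:390]=cv2.resize(t[160:260,250:445],(390,200),interpolation=2)
cv2.imwrite('pics/c7.png',c)
go(tcp_for_head(-34,-187,.033))
E
```

```text
t 12.0 tcp [ 0.5525 -0.1339  0.0345] yaw 19.56 zdir [ 7.e-04 -4.e-04 -1.e+00] F [ 0.8 -0.6 -4.4] w 0.0214 q6 0.8
  shift mm [  3.2 -11.4   1.5] spin -0.04
```

View pics/c7.png

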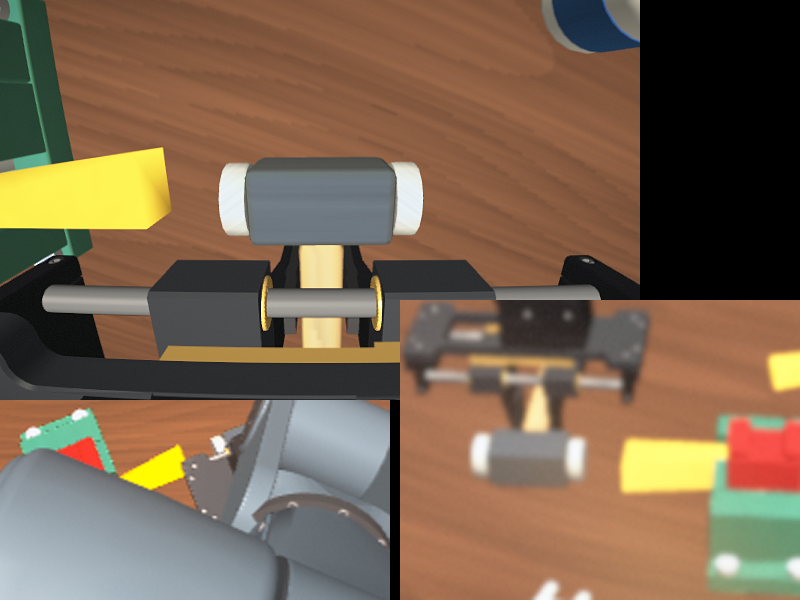

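The hammer is held level with its head at (219..423, 158..244). The key's struck end is left of it at about (148..170, 148..229). I'll project the expected key corners and compare.

```bash
python3 - <<'E'
from h import *
M=model('wrist')
for y in(-117,-121): print(y,proj(M,[np.r_[BO+BX*x/1e3+BY*y/1e3,z] for x,z in [(-17.5,.058),(-50.5,.058),(-50.5,.032),(-17.5,.032)]]).round(0).tolist())
o=get_obs();R=Ro.from_quat(o['tool_rot']).as_matrix();P=np.array(o['position'])
print('hammer left face centre, key target at face',proj(M,[P+R@np.array([.04,-.045,-.012])]).round(0))
im=cv2.imread('pics/w7.png');h=cv2.cvtColor(im,cv2.COLOR_BGR2HSV);m=((h[...,0]>22)&(h[...,0]<34)&(h[...,1]>170)).astype(np.uint8);m[:,215:]=0
c=max(cv2.findContours(m,0,2)[0],key=cv2.contourArea);print(cv2.approxPolyDP(c,2,True)[:,0].tolist())
print('state local head',[((P[:2]-BO)@BX+.04),((P[:2]-BO)@BY)])
E
```

```text
-117 [[134.0, 158.0], [146.0, 228.0], [170.0, 211.0], [162.0, 150.0]]
-121 [[143.0, 158.0], [154.0, 228.0], [177.0, 211.0], [169.0, 150.0]]
hammer left face centre, key target at face [[227. 194.]]
[[162, 148], [0, 173], [0, 227], [146, 228], [162, 216], [157, 192], [160, 188], [166, 187]]
state local head [np.float64(-0.03725758925462928), np.float64(-0.1983690664237577)]
```

Request:
servo_tool:
  moves: "0.003 -0.008 0.0015 0 0.01;0.003 -0.015 0.0015 0 0.01;0.003 -0.015 0.0015 0 0.01;0.003 -0.03 0.0015 0 0.01;0.003 -0.043 0.0015 0 0.01;0.003 -0.02 0.0015 0 0.01;0.003 -0.01 0.0015 0 0.01;0.003 -0.01 0.0015 0 0.01"

```text
time: 12.67
position: [0.5537, -0.1245, 0.0333]
tool_rot: [0.986, 0.17, 0.002, 0.001]
ft_force: [0.7, -0.1, -4.9]
grip_width: 0.0213
grip_force: 60.0
```

```bash
cat >> h.py <<'E'
def keycheck():
    M=model('wrist');im=cams.camera('wrist');h=cv2.cvtColor(im,cv2.COLOR_BGR2HSV)
    m=((h[...,0]>22)&(h[...,0]<34)&(h[...,1]>170)).astype(np.uint8);m[:,300:]=0
    c=max(cv2.findContours(m,0,2)[0],key=cv2.contourArea);c=cv2.approxPolyDP(c,2,True)[:,0]
    p=max(c,key=lambda q:q[1]+.3*q[0])  # top -x corner
    q=at_z(M,p,.058)[:2]-BO; print('corner px',p,'local mm',(q@BX*1e3).round(1),(q@BY*1e3).round(1),'key value',(q@BY*1e3+123).round(1))
    w=((h[...,1]<40)&(h[...,2]>225));w=w[190:200]; xs=np.nonzero(w.mean(0)>.8)[0];xs=xs[(xs>150)&(xs<480)]; print('white cols',xs.min(),xs.max())
    o=get_obs();P=np.array(o['position']); print('head local mm',((P[:2]-BO)@BX*1e3+40).round(1),((P[:2]-BO)@BY*1e3).round(1),'z',(P[2]+.012).round(4));go()
    g=im[:,:,:].astype(float);
    for cc in(265,375):
        d=np.abs(np.diff(cv2.GaussianBlur(g,(0,0),.8)[130:260,cc-4:cc+4].mean(1),axis=0)).sum(1); print(' head edges col',cc,[i+130.5 for i in range(1,128) if d[i]>18 and d[i]>=d[i-1] and d[i]>d[i+1]])
E
python3 -c "
from h import *
keycheck()"
```

```text
corner px [147 240] local mm -51.6 -108.8 key value 14.2
white cols 219 421
head local mm -33.8 -188.5 z 0.0451
t 12.72 tcp [ 0.5524 -0.1234  0.0331] yaw 19.52 zdir [ 1.9e-03 -6.0e-04 -1.0e+00] F [-0.2 -0.  -4.5] w 0.0217 q6 0.81
 head edges col 265 [157.5, 170.5, 242.5, 244.5]
 head edges col 375 [156.5, 169.5, 244.5]
```

Request:
servo_tool:
  moves: "0 -0.015 0 0 0.01;0 -0.03 0 0 0.01;0 -0.043 0 0 0.01;0 -0.025 0 0 0.01;0 -0.015 0 0 0.01;0 -0.025 0 0 0.01;0 -0.038 0 0 0.01;0 -0.051 0 0 0.01;0 -0.03 0 0 0.01;0 -0.02 0 0 0.01"

```text
time: 13.55
position: [0.5441, -0.1025, 0.0326]
tool_rot: [0.985, 0.171, -0.0, -0.0]
ft_force: [1.6, -0.6, -4.5]
grip_width: 0.0215
grip_force: 60.0
```

```bash
python3 -c "
from h import *
keycheck()"
```

```text
corner px [157 237] local mm -51.7 -90.3 key value 32.7
white cols 219 422
head local mm -33.3 -169.5 z 0.045
t 13.6 tcp [ 0.5465 -0.1053  0.033 ] yaw 19.61 zdir [ 0.0032 -0.0019 -1.    ] F [ 2.5 -1.  -4.5] w 0.0214 q6 0.84
 head edges col 265 [157.5, 170.5, 244.5]
 head edges col 375 [156.5, 169.5, 244.5]
```

Request:
servo_tool:
  moves: "0 -0.014 0 0 0.01;0 -0.027 0 0 0.01;0 -0.039 0 0 0.01;0 -0.02 0 0 0.01;0 -0.008 0 0 0.01;0 -0.008 0 0 0.01"

```text
time: 14.1
position: [0.5441, -0.0978, 0.0331]
tool_rot: [0.985, 0.17, 0.002, 0.001]
ft_force: [0.8, -0.3, -4.6]
grip_width: 0.0217
grip_force: 60.0
```

```bash
python3 -c "
from h import *
keycheck()"
```

```text
corner px [149 240] local mm -51.6 -81.6 key value 41.4
white cols 219 422
head local mm -33.7 -160.4 z 0.0449
t 14.15 tcp [ 0.543  -0.0969  0.0329] yaw 19.53 zdir [ 1.8e-03 -4.0e-04 -1.0e+00] F [-0.5  0.3 -5. ] w 0.0212 q6 0.85
 head edges col 265 [157.5, 170.5, 242.5, 244.5]
 head edges col 375 [156.5, 170.5, 244.5]
```

Request:
servo_tool:
  moves: "0 -0.014 0 0 0.01;0 -0.026 0 0 0.01;0 -0.038 0 0 0.01;0 -0.018 0 0 0.01;0 0 0 0 0.01;0 0 0 0 0.01"

```text
time: 14.65
position: [0.544, -0.0976, 0.0331]
tool_rot: [0.985, 0.17, 0.002, 0.001]
ft_force: [0.6, -0.4, -4.8]
grip_width: 0.0215
grip_force: 60.0
```

```bash
python3 -c "
from h import *
keycheck()"
```

```text
corner px [139 241] local mm -52.2 -76.5 key value 46.5
white cols 219 422
head local mm -33.9 -159.6 z 0.0449
t 14.7 tcp [ 0.5426 -0.0963  0.0329] yaw 19.57 zdir [ 1.2e-03 -3.0e-04 -1.0e+00] F [ 0.1  0.7 -4.8] w 0.0217 q6 0.85
 head edges col 265 [157.5, 170.5, 242.5, 244.5]
 head edges col 375 [156.5, 169.5, 244.5]
```

Request:
servo_tool:
  moves: "0 -0.015 0 0 0.01;0 -0.029 0 0 0.01;0 -0.043 0 0 0.01;0 -0.02 0 0 0.01;0 0 0 0 0.01;0 0 0 0 0.01"

```text
time: 15.2
position: [0.5439, -0.0974, 0.0331]
tool_rot: [0.985, 0.17, 0.002, 0.001]
ft_force: [1.3, -0.5, -4.7]
grip_width: 0.0217
grip_force: 60.0
```

```bash
python3 -c "
from h import *
keycheck()"
```

```text
corner px [142 240] local mm -51.8 -77.7 key value 45.3
white cols 219 422
head local mm -34.1 -159.0 z 0.0449
t 15.25 tcp [ 0.5422 -0.0957  0.0329] yaw 19.59 zdir [ 7.e-04 -1.e-04 -1.e+00] F [-0.2  0.1 -4. ] w 0.0214 q6 0.85
 head edges col 265 [157.5, 170.5, 242.5, 244.5]
 head edges col 375 [156.5, 169.5, 244.5]
```

Request:
servo_tool:
  moves: "0 -0.01 0 0 0.01;0 -0.028 0 0 0.01;0 -0.047 0 0 0.01;0 -0.02 0 0 0.01;0 0 0 0 0.01;0 0 0 0 0.01;0 0 0 0 0.01;0 0 0 0 0.01"

```text
time: 15.92
position: [0.5397, -0.0938, 0.0323]
tool_rot: [0.985, 0.171, -0.002, -0.001]
ft_force: [-0.4, 0.7, -4.4]
grip_width: 0.0213
grip_force: 60.0
```

```bash
python3 -c "
from h import *
keycheck();keycheck()"
```

```text
corner px [151 235] local mm -51.7 -78.1 key value 44.9
white cols 219 422
head local mm -35.7 -156.5 z 0.0443
t 15.97 tcp [ 0.5399 -0.0939  0.0323] yaw 19.69 zdir [-0.0038  0.0019 -1.    ] F [ 0.7 -0.2 -4.9] w 0.022 q6 0.85
 head edges col 265 [157.5, 170.5, 242.5, 244.5]
 head edges col 375 [156.5, 169.5, 244.5]
corner px [151 235] local mm -51.6 -78.2 key value 44.8
white cols 219 422
head local mm -35.4 -156.9 z 0.0444
t 16.02 tcp [ 0.5403 -0.0942  0.0324] yaw 19.7 zdir [-0.0031  0.0015 -1.    ] F [-0.2 -0.4 -4.1] w 0.0219 q6 0.85
 head edges col 265 [157.5, 170.5, 244.5]
 head edges col 375 [156.5, 170.5, 244.5]
```

Request:
servo_tool:
  moves: "0 0.004 0 0 0.01;0 -0.018 0 0 0.01;0 -0.042 0 0 0.01;0 -0.015 0 0 0.01;0 0.005 0 0 0.01;0 0.005 0 0 0.01;0 0.005 0 0 0.01;0 0.005 0 0 0.01;0 0.005 0 0 0.01"

```text
time: 16.77
position: [0.5426, -0.1002, 0.0325]
tool_rot: [0.985, 0.17, -0.001, -0.001]
ft_force: [0.3, -0.4, -4.4]
grip_width: 0.0218
grip_force: 60.0
```

```bash
python3 -c "
from h import *
keycheck();keycheck()
go((.545,-.3,.10,5),(.52,-.318,.15,-6))
s=cams.camera('scene')"
```

```text
corner px [138 236] local mm -51.7 -78.6 key value 44.4
white cols 219 422
head local mm -35.1 -163.4 z 0.0445
t 16.82 tcp [ 0.5428 -0.1002  0.0325] yaw 19.64 zdir [-1.7e-03  9.0e-04 -1.0e+00] F [ 0.1  0.5 -4.4] w 0.0216 q6 0.84
 head edges col 265 [157.5, 170.5, 242.5, 244.5]
 head edges col 375 [156.5, 169.5, 244.5]
corner px [138 236] local mm -51.5 -78.7 key value 44.3
white cols 219 422
head local mm -34.9 -163.6 z 0.0446
t 16.87 tcp [ 0.543  -0.1003  0.0326] yaw 19.64 zdir [-1.3e-03  6.0e-04 -1.0e+00] F [-0.2  0.3 -5.2] w 0.0217 q6 0.84
 head edges col 265 [157.5, 170.5, 244.5]
 head edges col 375 [156.5, 169.5, 244.5]
t 16.87 tcp [ 0.543  -0.1003  0.0326] yaw 19.64 zdir [-1.3e-03  6.0e-04 -1.0e+00] F [-0.2  0.3 -5.2] w 0.0217 q6 0.84
  shift mm [-65.3 188.7 -67.5] spin 14.64
  shift mm [ -95.   197.2 -117.5] spin 25.64
```

Request:
servo_tool:
  moves: "-0.005 0.03 -0.02 0 0.01;-0.02 0.065 -0.02 0 0.01;-0.035 0.1 -0.02 0 0.01;-0.05 0.135 -0.02 0 0.01;-0.06 0.17 -0.02 0 0.01;-0.06 0.17 -0.01 0 0.01;-0.06 0.17 0.005 0 0.01;-0.06 0.17 0.015 0 0.01;-0.06 0.17 0.02 0 0.01;-0.06 0.17 0.02 0 0.01"

```text
time: 17.75
position: [0.5431, -0.2797, 0.011]
tool_rot: [0.985, 0.171, -0.001, -0.002]
ft_force: [-0.0, 0.6, -4.4]
grip_width: 0.0217
grip_force: 60.0
```

Request:
servo_tool:
  moves: "0 0 0.001 0 0.01;0 0 0.002 0 0.01;0 0 0.003 0 0.01;0 0 0.003 0 0.01"

```text
time: 18.08
position: [0.5447, -0.2813, 0.0102]
tool_rot: [0.985, 0.171, 0.0, 0.0]
ft_force: [0.3, 0.3, -4.6]
grip_width: 0.0213
grip_force: 60.0
```

Request:
servo_tool:
  moves: "0 0 0.001 0 0.01;0 0 0.002 0 0.01;0 0 0.002 0 0.01;0 0 0.002 0 0.01"

```text
time: 18.42
position: [0.5446, -0.2816, 0.0082]
tool_rot: [0.985, 0.17, 0.0, 0.0]
ft_force: [0.2, -0.2, -0.4]
grip_width: 0.0215
grip_force: 60.0
```

Request:
servo_tool:
  moves: "0 0 0.0005 0 0.01;0 0 0.0005 0 0.03;0 0 0.0005 0 0.06;0 0 0.0005 0 0.087;0 0 0.0005 0 0.087;0 0 0.0005 0 0.087;0 0 -0.01 0 0.087;0 0 -0.04 0 0.087;0 0 -0.08 0 0.087;0 0 -0.12 0 0.087"

```text
time: 19.25
position: [0.5435, -0.2809, 0.1286]
tool_rot: [0.985, 0.17, -0.001, -0.001]
ft_force: [0.2, -0.5, -0.8]
grip_width: 0.0736
grip_force: 0.0
```

Request:
servo_tool:
  moves: "0 0 -0.04 0 0.087;-0.03 0.05 -0.06 0 0.087;-0.06 0.09 -0.06 0 0.087;-0.09 0.13 -0.06 0 0.087;-0.12 0.17 -0.06 0 0.087;-0.15 0.2 -0.06 0 0.087;-0.15 0.2 -0.06 0 0.087"

```text
time: 19.83
position: [0.4703, -0.5191, 0.1888]
tool_rot: [0.985, 0.17, 0.0, 0.0]
ft_force: [0.7, -0.7, 0.0]
grip_width: 0.0873
grip_force: 0.0
```

```bash
python3 - <<'E'
from h import *
go()
T=model('top');S=model('scene');t=cams.camera('top');s=cams.camera('scene');t0=cv2.imread('pics/top0.png');s0=cv2.imread('pics/scene0.png')
# untouched things: patch differences
for n,(u,v,r) in {'tin':(420,113,20),'wrench':(335,106,42),'cone':(181,126,18)}.items():
    a=t[v-r:v+r,u-r:u+r].astype(int);b=t0[v-r:v+r,u-r:u+r].astype(int);print(n,'mean diff',abs(a-b).mean().round(2),abs(a-b).max())
def blob(im,lo,hi,smin,box):
    h=cv2.cvtColor(im,cv2.COLOR_BGR2HSV);m=((h[...,0]>=lo)&(h[...,0]<=hi)&(h[...,1]>smin)).astype(np.uint8);k=np.zeros_like(m);x0,y0,x1,y1=box;k[y0:y1,x0:x1]=m[y0:y1,x0:x1];return k
m=blob(t,22,34,170,(255,160,360,240));c=max(cv2.findContours(m,0,2)[0],key=cv2.contourArea);pts=cv2.approxPolyDP(c,1.5,True)[:,0];print('key top px',pts.tolist())
for p in pts: q=at_z(T,p,.058)[:2]-BO;print((q@BX*1e3).round(1),(q@BY*1e3).round(1),end='; ')
for nm,im,M,box in(('top',t,T,(255,160,360,250)),('scene',s,S,(300,150,400,230))):
    m=blob(im,0,4,200,box);ys,xs=np.nonzero(m);print('\nred',nm,xs.min(),xs.max(),ys.min(),ys.max(),xs.mean().round(1),ys.mean().round(1))
    print('expect',proj(M,[np.r_[BO+BX*(2+a)/1e3+BY*b/1e3,.112] for a in(-20,20) for b in(-30,30)]).round(0).tolist(),'underside',proj(M,[np.r_[BO+BX*.022+BY*b/1e3,.07] for b in(-30,30)]).round(0).tolist())
# hammer height: head top corners predicted flat
H=np.array([.5446,-.2816])+BX*.04
print('hammer pred faces top',proj(T,[np.r_[H+BY*b,.018] for b in(.045,-.045)]).round(0).tolist(),'scene',proj(S,[np.r_[H+BY*b,.018] for b in(.045,-.045)]).round(0).tolist(),'tail',proj(S,[np.r_[H-BX*.21,.018]]).round(0).tolist())
for n,im in (('t',t),('s',s)):
    h=cv2.cvtColor(im,cv2.COLOR_BGR2HSV);m=((h[...,1]<45)&(h[...,2]>190)).astype(np.uint8);k=cv2.connectedComponentsWithStats(m);print(n,[(tuple(k[3][i].round(0).tolist()),int(k[2][i,4])) for i in range(1,k[0]) if 15<k[2][i,4]<900 and (n=='t' or 130<k[3][i][1]<260 and 100<k[3][i][0]<330)])
cv2.imwrite('pics/tE.png',t);cv2.imwrite('pics/sE.png',s)
E
```

```text
t 19.83 tcp [ 0.4703 -0.5191  0.1888] yaw 19.62 zdir [ 6.e-04 -7.e-04 -1.e+00] F [ 0.7 -0.7  0. ] w 0.0873 q6 0.23
tin mean diff 0.64 4
wrench mean diff 0.8 8
cone mean diff 0.83 4
key top px [[323, 189], [263, 221], [264, 227], [328, 203]]
-17.5 -79.3; -35.5 66.7; -48.4 69.3; -49.9 -78.4; 
red top 270 299 178 204 284.5 191.0
expect [[301.0, 195.0], [274.0, 206.0], [294.0, 177.0], [267.0, 188.0]] underside [[295.0, 180.0], [269.0, 190.0]]Traceback (most recent call last):
  File "<stdin>", line 12, in <module>
    return umr_minimum(a, axis, None, out, keepdims, initial, where)
ValueError: zero-size array to reduction operation minimum which has no identity
```

```bash
python3 - <<'E'
from h import *
T=model('top');S=model('scene');t=cams.camera('top');s=cams.camera('scene')
h=cv2.cvtColor(s,cv2.COLOR_BGR2HSV);m=((h[...,0]<=4)|(h[...,0]>176))&(h[...,1]>150);k=m[150:240,310:400];ys,xs=np.nonzero(k);print('scene red',xs.min()+310,xs.max()+310,ys.min()+150,ys.max()+150)
print('expect top/under',proj(S,[np.r_[BO+BX*(2+a)/1e3+BY*b/1e3,z] for a,z in((-20,.112),(20,.112),(20,.07)) for b in(-30,30)]).round(0).tolist())
H=np.array([.5446,-.2816])+BX*.04
for n,M,im in(('top',T,t),('scene',S,s)):
    print(n,'pred faces',proj(M,[np.r_[H+BY*b,.018] for b in(.04,-.04)]).round(0).tolist(),'tail',proj(M,[np.r_[H-BX*.21,.018]]).round(0).tolist())
    h=cv2.cvtColor(im,cv2.COLOR_BGR2HSV);m=((h[...,1]<45)&(h[...,2]>190)).astype(np.uint8);k=cv2.connectedComponentsWithStats(m)
    print([(k[3][i].round(0).tolist(),int(k[2][i,4])) for i in range(1,k[0]) if 20<k[2][i,4]<900 and k[3][i][1]>100 and 120<k[3][i][0]<520])
    y=((h[...,0]>12)&(h[...,0]<28)&(h[...,1]>60)&(h[...,1]<150)&(h[...,2]>200)).astype(np.uint8);k=cv2.connectedComponentsWithStats(y)
    print('wood handle bbox',[k[2][i].tolist() for i in range(1,k[0]) if 120<k[2][i,4]<1500 and k[3][i][1]>100])
E
```

```text
scene red 329 354 181 203
expect top/under [[330.0, 179.0], [356.0, 180.0], [329.0, 190.0], [356.0, 191.0], [329.0, 204.0], [355.0, 205.0]]
top pred faces [[423.0, 188.0], [456.0, 175.0]] tail [[475.0, 269.0]]
[([335.0, 108.0], 619), ([421.0, 111.0], 599), ([272.0, 108.0], 36), ([294.0, 118.0], 23), ([280.0, 129.0], 23), ([289.0, 167.0], 32), ([457.0, 174.0], 69), ([266.0, 176.0], 30), ([425.0, 187.0], 75), ([285.0, 206.0], 56), ([312.0, 225.0], 44), ([289.0, 234.0], 46), ([275.0, 271.0], 29), ([260.0, 281.0], 30), ([280.0, 300.0], 60)]
wood handle bbox [[439, 188, 42, 81, 827]]
scene pred faces [[231.0, 185.0], [201.0, 183.0]] tail [[234.0, 141.0]]
[([391.0, 118.0], 186), ([357.0, 115.0], 53), ([377.0, 160.0], 69), ([199.0, 181.0], 59), ([229.0, 183.0], 57), ([389.0, 178.0], 23), ([192.0, 213.0], 585), ([328.0, 228.0], 54), ([353.0, 229.0], 50), ([196.0, 235.0], 68), ([256.0, 265.0], 685), ([317.0, 272.0], 185), ([333.0, 297.0], 45), ([312.0, 301.0], 45)]
wood handle bbox [[214, 139, 23, 37, 331]]
```

Everything matches the expected positions in both views: the hammer lies flat, the saddle is seated and the key is at its stop.

```bash
python3 -c "
from rig import job
print(job.hand_in())"
```

```text
the job is handed in; nothing more can be done
None
```

I handed the job in at about 20 s: the saddle is seated in the bolster, the key is at its stop (about 44 mm; the last three taps didn't move it), and the hammer lies flat and released, with the tin, wrench and cone stake where they were.

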